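# Seat the keyed top of a pottery display turntable

## Task

With a fingertip against its black peg, push the cream round top of the display turntable round until the notch in its edge is over the brass lug of the stand, then press the middle of the top down until it sits fully home and level with the lug in the notch. Do not lift the top or force it, and leave the pots, cup and bowl around it where they stand; finish with the hand clear.

Things in the scene. Friction and masses are not known exactly. Their poses are not given: they have to be found in the camera images.
- wheel: dark iron turntable stand, fixed to the display board (it does not turn or shift): foot 136 mm across, round head 132 mm across whose top is 80 mm above the origin. Origin: centre of the foot's underside, on the upright axis about which the top turns; z up, x points from the axis to the brass lug.
- lug (a point): brass lug standing on the edge of the stand's head, 10 mm wide (tangentially), reaching from 60 to 88 mm from the axis, so its outer 13 mm show beyond the top's edge. The point is on its upper face, 68 mm from the axis and 98 mm above the stand's origin.
- disc: loose cream round top of the turntable, 150 mm across, 14 mm thick, 0.3 to 0.52 kg. A spigot below it (49 mm long) stands in the stand's socket with 1 mm of play: it turns either way, endlessly, about the stand's axis. Origin: centre of its underside; z up, x to its notch. Resting proud, its underside is 99.5 mm above the stand's origin; home, 92 mm.
- notch (a point): the notch cut through the top's edge: 18 mm wide and 18 mm deep radially. The point is in the notch's middle, 68 mm from the top's centre, level with the underside of the top. A short red line on the top points to it. The proud top clears the lug by 1.5 mm; turned wrongly it meets the lug and cannot go down; home, the lug is inside the notch.
- peg_top (a point): upper end of the black finger peg that stands on the top, opposite the notch: 14 mm thick, 22 mm tall, axis 55 mm from the top's centre. The point is on the peg's axis at its upper end, 36 mm above the top's underside. A sideways push of 1 to 4 N, at right angles to the line from the centre, turns the top.
- press_spot (a point): centre of the cork pad (80 mm across) in the middle of the top, on the pad's upper face, 15.5 mm above the top's underside: the place to press. The top does not sink by itself: pressing it down here takes about 6 to 10 N, and it then stays down.
- collar (a joint): how far the grey nylon collar (108 mm across) under the top has been pushed down along its stem (m): 0 at the start, 0.0075 when the top is home. It holds by friction (12 N) and does not spring back.
- brown_jar: bystander on the display board: squat dark brown glazed jar, 90 mm tall, 80 mm wide; origin at the centre of its underside
- olive_vase: bystander on the display board: olive green vase, 125 mm tall, 72 mm wide; origin at the centre of its underside
- rust_bottle: bystander on the display board: rust brown flask with a narrow neck, 100 mm tall, 64 mm wide; origin at the centre of its underside
- tea_cup: bystander on the display board: blue tea cup, 65 mm tall, 68 mm wide; origin at the centre of its underside
- rice_bowl: bystander on the table: white rice bowl, 55 mm tall, 110 mm wide; origin at the centre of its underside
- celadon_pot: bystander on the table: grey-green squat pot, 75 mm tall, 90 mm wide; origin at the centre of its underside
There are look-alikes about, which are no part of the job. Of the things like the disc, leave any that is blue or orange; of the rest the larger one is meant.

How it is judged:
By the outcome, as a careful person would: the job done as asked, in the order asked, and still so for the second after the job is handed in, with the robot touching nothing.
It also fails if it takes over 58 s, if anything falls off the work surface, if the arm or the gripper's body presses on something with over 40 N, if the wrist force passes 120 N, or if a joint passes its speed limit or range.

## Robot

A 7-joint arm with a two-finger parallel gripper is mounted at the origin on the work surface. World frame = base frame: x ahead of the robot, y to its left, z up, the work surface at z = 0. Lengths are in mm, angles in degrees, forces in N, time in s.
With the tool pointing down it reaches from about 400 to 875 mm from the base axis. Payload 4.4 kg.
Tool frame: the origin (TCP) lies on the centre line of the jaws, within the pads' length; the fingertips stand 17 mm ahead of it and the grasp point (between the pads) lies 2 mm behind it (bot.finger_overhang is the distance from the TCP to the fingertips, in mm); x points along the fingers, y is the direction in which the jaws open and shut, and the axes are right-handed (so a half turn about x gives the same grasp; the last joint's range is limited). The gripper opens to 85 mm and grips with 20 to 120 N. Pads are 22 mm wide; open, the fingers measure 114 mm over their backs; the gripper's body (76 mm by 85 mm) begins 54 mm behind the grasp point. The pads swing forward as they close: fully open they stand 13 mm farther back than shut.
Start: joints at [-79.916, 36.005, 2.206, 86.941, -1.547, 57.084, -1.146], TCP at [155.618, 631.111, 248.313] pointing down, gripper open.
Joint ranges: [-175.42, 175.42], [-21.48, 121.26], [-71.46, 75.88], [10.55, 141.38], [-63.04, 243.04], [13.31, 113.54], [-168.57, 168.57]. Speed limits (degrees/s): [147.25, 147.25, 180, 180, 180, 180, 180].

## Interface

Orientations are given as a 3x3 rotation matrix whose columns are the frame's x, y, z axes.
In Python, from bench import bot gives the robot as it stands.
- The arm moves only by the tool servo_tool, never from a script. Its argument "plan" is a list of rows, each an object with "rot": the turn, a rotation vector about the tool's x, y, z in units of 0.1 rad (1.0 is 0.1 rad), a list of three; "translation": the shift along the tool's x, y, z in units of 25 mm (1.0 is 25 mm), a list of three; "hand": the opening, from -1 (shut) to 1 (fully open), so that 0 is half open. In form: [{"rot": [wx, wy, wz], "translation": [tx, ty, tz], "hand": hand}, ...]. A call has 1 to 8 rows; each row shifts and turns the commanded pose from where the row before left it, along the tool's axes as they then stand; what a row does not reach is not made up. A row lasts 1/12 s, in which the tool goes at most 41.7 mm and 7.16 degrees, less where a joint would pass 70% of its speed; a pose out of reach is approached as far as the arm can. A call with a number of a shift or a turn outside -1 to 1 is refused whole. A call with a gripper value outside its range is refused whole. The fingers move at their own pace and stop on an object; "newtons" is the grip in N (left out, the last holds). Time passes only in rows, so rows that do not move let the fingers close. It gives the time, the measured TCP pose, the force and the opening at its end, in the units of the state.
- bot.sense(): the state, without advancing time (a new reading comes with each control period).
- bot.read_camera(name): name is "scene" or "top" or "wrist"; returns the picture (384x512x3 uint8, red, green, blue); there is no depth.
- bot.camera_info(name): a dict with "fx", "fy", "cx", "cy" (pixels), "rvec" (rotation vector, rad) and "tvec" (3), from world to camera coordinates, as OpenCV has them. Camera axes: x right, y down, z forward; pixel columns grow to the right and rows downward; lengths in mm; the calibration is good to about 2 mm. A picture is of the moment at which its call begins: read the wrist's pose just before it. camera_info takes no time and is no camera call; for the wrist camera it gives the pose at the moment of the call.
- bot.sign_off(): hands the job in, once; it reports no verdict.
The state is a dict: "time_s": time; "q": joint angles; "joint_vel": joint speeds; "effort": joint torques, N m; "position": TCP position; "tool_rot": TCP orientation; "wrist_force": force on the tool from outside, world axes, zero at the start; "ft_torque": the same for the moment, N m; "grip_width": finger opening in mm.
Only numpy, scipy, OpenCV 4.12 (cv2) and the standard library are available. Lean on these libraries where they do the work, as an engineer would, in place of code of your own. Each camera call takes 0.05 s, during which the arm holds its last target.

## Working session

There is one attempt and no reset: what is moved stays moved. The work goes in short steps, Python scripts to look and compute and a tool call to move; the robot and the scene stay as the last step left them, time stands still between calls to the robot, and variables do not carry over. Pictures are saved under pics/ and viewed, and the job is handed in when it is done.

Besides the shell and the picture viewer there is one more tool, called after "Call:" as a command line: name --argument value ..., lists and objects as JSON in quotes. servo_tool: Moves the arm, as the interface text tells. Its arguments: {"type":"object","properties":{"plan":{"type":"array","items":{"type":"object","properties":{"rot":{"type":"array","items":{"type":"number","minimum":-1,"maximum":1}},"translation":{"type":"array","items":{"type":"number","minimum":-1,"maximum":1}},"hand":{"type":"number"}}}},"newtons":{"type":"number"}},"required":["plan"]}

```bash
mkdir -p pics; ls; python3 - <<'E'
from bench import bot
import cv2
for n in("scene","top","wrist"):
    im=bot.read_camera(n); cv2.imwrite(f"pics/{n}0.png",im[:,:,::-1])
    print(n,bot.camera_info(n))
print(bot.sense())
E
```

```text
pics
scene {'fx': 387.4567152740882, 'fy': 387.4567152740882, 'cx': 253.4755646112986, 'cy': 193.29042466719247, 'rvec': array([ 0.67073481,  2.45192601, -1.3618236 ]), 'tvec': array([ 420.8600763 ,  -29.99693407, 1608.29465196])}
top {'fx': 435.0119216853306, 'fy': 435.0119216853306, 'cx': 246.66447121534125, 'cy': 183.56912593164878, 'rvec': array([ 2.10689318, -2.16730891,  0.2025801 ]), 'tvec': array([  -6.68125789,  508.07453713, 1472.07887852])}
wrist {'fx': 270.7351555439783, 'fy': 270.7351555439783, 'cx': 254.76273540216502, 'cy': 195.77945018421184, 'rvec': array([-2.2686433 , -1.77741685, -0.27705895]), 'tvec': array([-648.42457952,  -40.10448969,  380.31499116])}
{'time_s': 0.15, 'q': array([-79.91821302,  36.04566759,   2.20014155,  86.98319737,
        -1.54826194,  57.08365068,  -1.14765267]), 'joint_vel': array([-0.10185151, -0.12322242,  0.01939023, -0.12867956,  0.02359052,
        0.03774078,  0.02045395]), 'effort': array([ 2.56189880e-03, -5.63793755e+01,  1.22845765e+00, -1.93651915e+01,
        1.12878531e-02,  7.35242560e-03,  1.23108555e-05]), 'position': array([155.44463892, 630.67433795, 247.60957817]), 'tool_rot': array([[-3.86795946e-04,  2.39414968e-01,  9.70917259e-01],
       [-1.39630350e-03,  9.70916256e-01, -2.39415277e-01],
       [-9.99998950e-01, -1.44830002e-03, -4.12505147e-05]]), 'wrist_force': array([ 0.86515896, -0.33486518,  0.11075506]), 'ft_torque': array([-0.01894022,  0.06582397, -0.01061005]), 'grip_width': 85.48289227632408}
```

View pics/scene0.png

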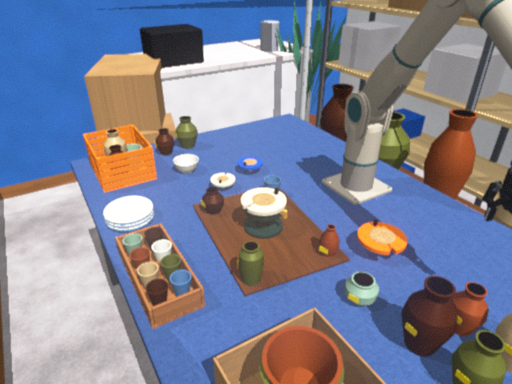

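View pics/top0.png

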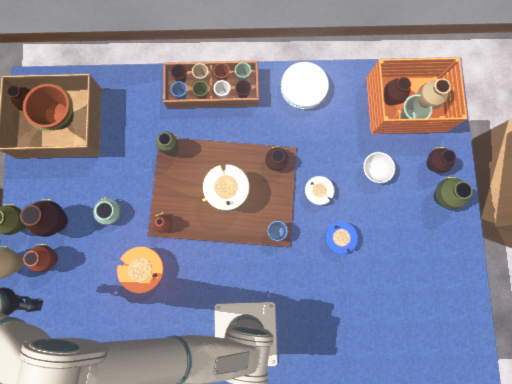

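View pics/wrist0.png

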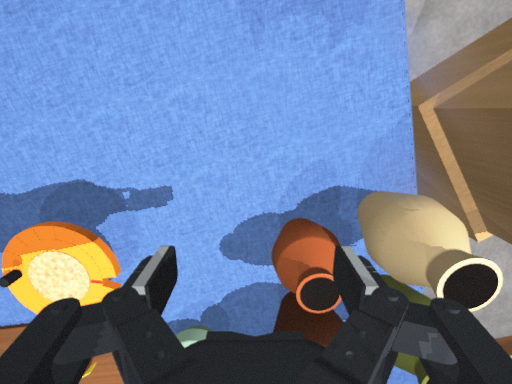

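Candidates in the top view: cream top (226,187), smaller cream disc (319,190), blue (342,238), orange (140,270). The larger cream one, (226,187), fits the description. I'll check it in a close crop.

```bash
python3 - <<'E'
import cv2
t=cv2.imread("pics/top0.png");s=cv2.imread("pics/scene0.png")
a=cv2.resize(t[155:220,190:265],None,fx=8,fy=8,interpolation=cv2.INTER_CUBIC)
cv2.imwrite("pics/ct.png",a)
cv2.imwrite("pics/cs.png",cv2.resize(s[175:245,225:305],None,fx=8,fy=8,interpolation=cv2.INTER_CUBIC))
E
```

```text
(no output)
```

View pics/ct.png

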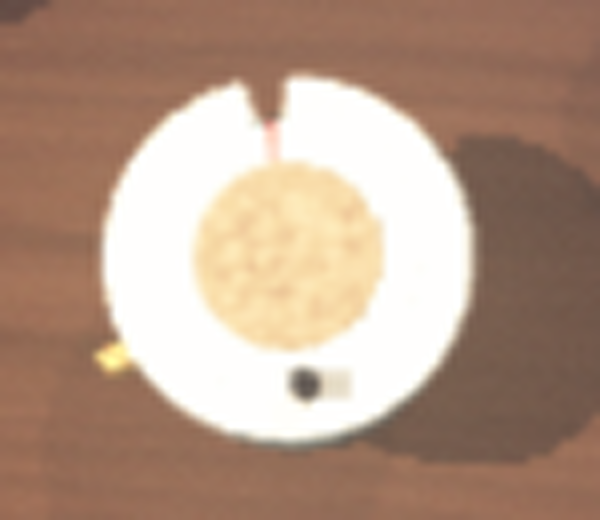

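View pics/cs.png

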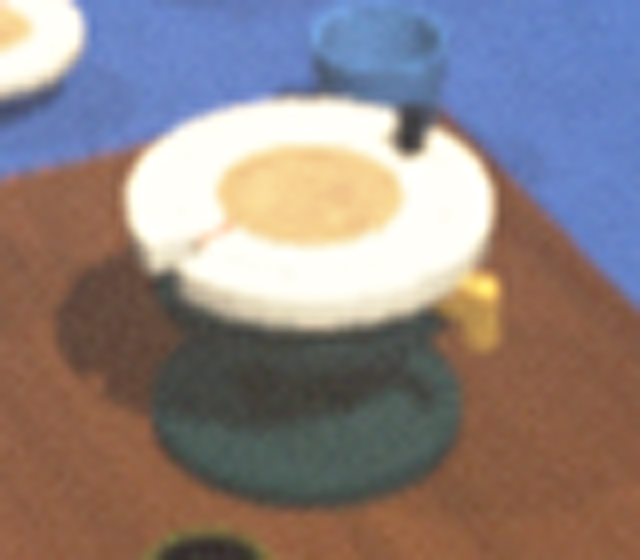

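```bash
cat > h.py <<'E'
import numpy as np,cv2
from bench import bot
def cam(n,info=None):
    c=info or bot.camera_info(n);R=cv2.Rodrigues(c["rvec"])[0];K=np.array([[c["fx"],0,c["cx"]],[0,c["fy"],c["cy"]],[0,0,1]]);return K,R,c["tvec"]
def ray(n,uv,info=None):
    K,R,t=cam(n,info);d=R.T@np.linalg.solve(K,[*uv,1]);o=-R.T@t;return o,d
def atz(n,uv,z,info=None):
    o,d=ray(n,uv,info);return o+d*(z-o[2])/d[2]
def tri(a,b):
    o1,d1=ray(*a);o2,d2=ray(*b);A=np.c_[d1,-d2];s=np.linalg.lstsq(A,o2-o1,rcond=None)[0]
    p,q=o1+s[0]*d1,o2+s[1]*d2;return (p+q)/2,np.linalg.norm(p-q)
def proj(n,P,info=None):
    K,R,t=cam(n,info);x=K@(R@np.array(P,float)+t);return x[:2]/x[2]
E
python3 - <<'E'
from h import *
f=lambda u,v:((u+.5)/8-.5+190,(v+.5)/8-.5+155)
g=lambda u,v:((u+.5)/8-.5+225,(v+.5)/8-.5+175)
print("pad",tri(("top",f(288,256)),("scene",g(310,195))))
print("peg",tri(("top",f(305,383)),("scene",g(410,112))))
print("lug end",tri(("top",f(100,362)),("scene",g(490,280))))
print("notch",tri(("top",f(273,122)),("scene",g(195,243))))
for z in(100,115,130): print(z,atz("top",f(288,256),z),atz("top",f(102,256),z)-atz("top",f(472,256),z))
E
```

```text
pad (array([483.89711886,  51.46993018, 123.47784206]), np.float64(4.369531051896715))
peg (array([429.07222376,  44.59747951, 143.40615516]), np.float64(2.67787312987845))
lug end (array([444.56167806, 129.55622713, 112.44887743]), np.float64(1.9103822810646391))
notch (array([541.3767858 ,  56.14340066, 121.39302589]), np.float64(3.0019989270904683))
100 [489.66542643  50.92260561 100.        ] [  4.21755991 154.79988213   0.        ]
115 [487.1192619   50.44900642 115.        ] [  4.17355996 153.18492295   0.        ]
130 [484.57309736  49.97540724 130.        ] [  4.12956001 151.56996377   0.        ]
```

The crop shows the red line and notch at full-image pixel (223.5,168), the pad centre at (226,187), the peg at (228,203) and the lug at (204,200). Triangulation gives a board about 10 mm thick, with the notch at about 5° and the lug at about 117°, so the top must turn about +112° CCW. I'll move over in an arc with the hand shut.

Call:
servo_tool --plan '[{"rot":[0.44,0,0],"translation":[0,-0.23,0.91],"hand":-1},{"rot":[0.44,0,0],"translation":[0,-0.23,0.91],"hand":-1},{"rot":[0.44,0,0],"translation":[0,-0.23,0.91],"hand":-1},{"rot":[0.44,0,0],"translation":[0,-0.23,0.91],"hand":-1},{"rot":[0.44,0,0],"translation":[0,-0.23,0.91],"hand":-1},{"rot":[0.44,0,0],"translation":[0,-0.23,0.91],"hand":-1},{"rot":[0.44,0,0],"translation":[0,-0.23,0.91],"hand":-1},{"rot":[0.44,0,0],"translation":[0,-0.23,0.91],"hand":-1}]'

```text
time_s: 0.82
position: [305.9, 518.1, 248.0]
tool_rot: [[-0.0, 0.561, 0.828], [-0.0, 0.828, -0.561], [-1.0, -0.0, 0.0]]
wrist_force: [0.7, 0.5, 0.7]
grip_width: -0.2
```

Call:
servo_tool --plan '[{"rot":[0.44,0,0],"translation":[0,-0.23,0.91],"hand":-1},{"rot":[0.44,0,0],"translation":[0,-0.23,0.91],"hand":-1},{"rot":[0.44,0,0],"translation":[0,-0.23,0.91],"hand":-1},{"rot":[0.44,0,0],"translation":[0,-0.23,0.91],"hand":-1},{"rot":[0.44,0,0],"translation":[0,-0.23,0.91],"hand":-1},{"rot":[0.44,0,0],"translation":[0,-0.23,0.91],"hand":-1},{"rot":[0.44,0,0],"translation":[0,-0.23,0.91],"hand":-1},{"rot":[0.44,0,0],"translation":[0,-0.23,0.91],"hand":-1}]'

```text
time_s: 1.48
position: [407.2, 361.3, 248.1]
tool_rot: [[-0.0, 0.812, 0.583], [-0.0, 0.583, -0.812], [-1.0, -0.0, 0.0]]
wrist_force: [0.2, 0.4, -0.1]
grip_width: -0.2
```

```bash
python3 - <<'E'
from h import *
s=bot.sense();print(s['time_s'],s['position'],s['tool_rot'].round(3),s['q'],s['wrist_force'],s['grip_width'])
im=bot.read_camera("wrist");cv2.imwrite("pics/w1.png",im[:,:,::-1])
K,R,t=cam("wrist");print(-R.T@t)
E
```

```text
1.4833 [407.15093911 361.30501174 248.12071603] [[-0.     0.812  0.583]
 [-0.     0.583 -0.812]
 [-1.    -0.     0.   ]] [-53.79682044  27.86350207  13.67347519 104.2297861   -8.42696901
  48.90160568  -0.41113653] [ 0.2281648   0.35773859 -0.09329906] -0.2349575430044454
[364.33047976 419.44612973 373.31961494]
```

View pics/w1.png

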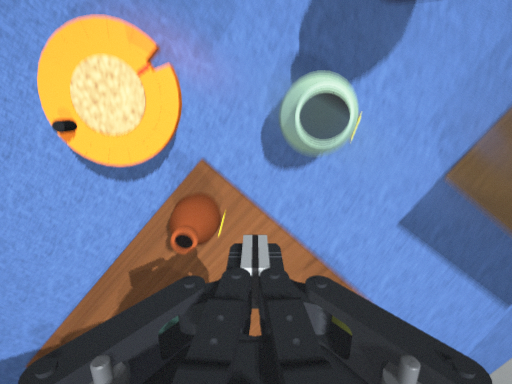

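Call:
servo_tool --plan '[{"rot":[0.44,0,0],"translation":[0,-0.24,0.92],"hand":-1},{"rot":[0.44,0,0],"translation":[0,-0.24,0.92],"hand":-1},{"rot":[0.44,0,0],"translation":[0,-0.24,0.92],"hand":-1},{"rot":[0.44,0,0],"translation":[0,-0.24,0.92],"hand":-1},{"rot":[0.44,0,0],"translation":[0,-0.24,0.92],"hand":-1},{"rot":[0.44,0,0],"translation":[0,-0.24,0.92],"hand":-1}]'

```text
time_s: 2.03
position: [443.4, 223.9, 248.2]
tool_rot: [[-0.0, 0.936, 0.351], [-0.0, 0.351, -0.936], [-1.0, -0.0, 0.0]]
wrist_force: [0.9, 1.1, -0.5]
grip_width: 0.1
```

Call:
servo_tool --plan '[{"rot":[0.44,0,0],"translation":[0,-0.24,0.92],"hand":-1},{"rot":[0.44,0,0],"translation":[0,-0.24,0.92],"hand":-1},{"rot":[0.44,0,0],"translation":[0,-0.24,0.92],"hand":-1},{"rot":[0.44,0,0],"translation":[0,-0.24,0.92],"hand":-1},{"rot":[0.44,0,0],"translation":[0,-0.24,0.92],"hand":-1},{"rot":[0.44,0,0],"translation":[0,-0.24,0.92],"hand":-1},{"rot":[0,0,0],"translation":[0,0,0],"hand":-1}]'

```text
time_s: 2.62
position: [441.8, 77.9, 248.4]
tool_rot: [[-0.001, 0.996, 0.089], [-0.002, 0.089, -0.996], [-1.0, -0.001, 0.002]]
wrist_force: [-0.1, 0.3, 0.9]
grip_width: 0.0
```

```bash
python3 - <<'E'
from h import *
s=bot.sense();print(s['time_s'],s['position'],s['tool_rot'].round(3),s['q'],s['wrist_force'],s['grip_width'])
im=bot.read_camera("wrist");cv2.imwrite("pics/w2.png",im[:,:,::-1])
im=bot.read_camera("top")[130:260,150:320,::-1];cv2.imwrite("pics/t2.png",cv2.resize(im,None,fx=4,fy=4,interpolation=cv2.INTER_CUBIC))
E
```

```text
2.6167 [441.79725991  77.91267659 248.43307211] [[-0.001  0.996  0.089]
 [-0.002  0.089 -0.996]
 [-1.    -0.001  0.002]] [-31.57650044  21.17260151  24.12639599 118.02558063 -12.26896488
  43.23281002   5.19521384] [-0.14804304  0.33709326  0.87134352] 0.033937802845813915
```

View pics/w2.png

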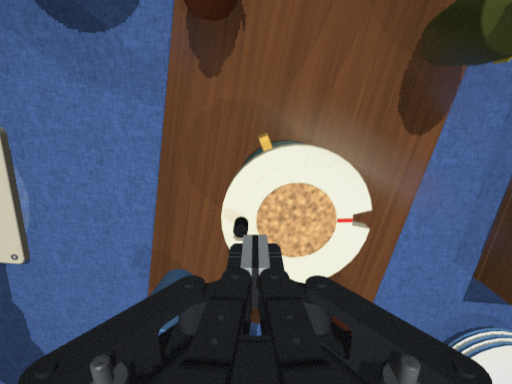

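View pics/t2.png

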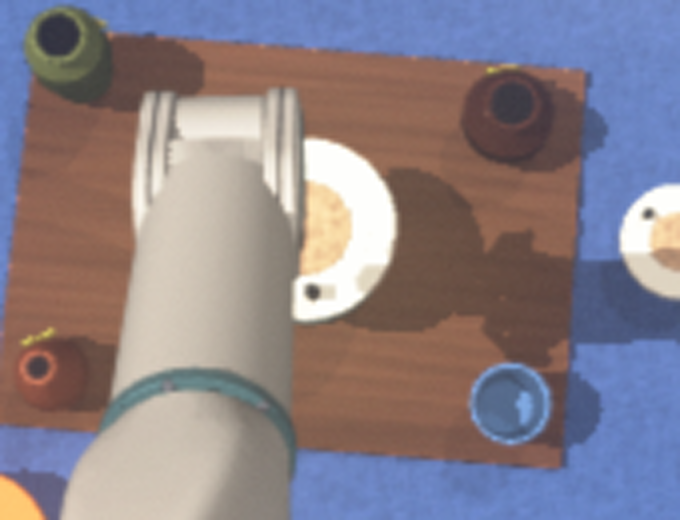

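```bash
python3 - <<'E'
import cv2
a=cv2.imread("pics/w2.png")[130:290,210:380]
cv2.imwrite("pics/w2c.png",cv2.resize(a,None,fx=4,fy=4,interpolation=cv2.INTER_CUBIC))
E
```

```text
(no output)
```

View pics/w2c.png

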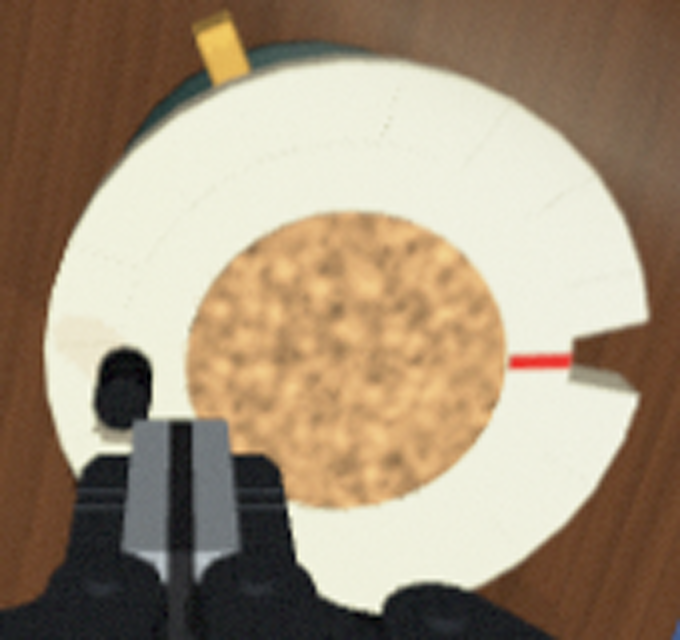

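```bash
python3 - <<'E'
from h import *
f=lambda x,y:(210+(x+.5)/4-.5,130+(y+.5)/4-.5)
ft=lambda u,v:((u+.5)/8-.5+190,(v+.5)/8-.5+155)
c=tri(("wrist",f(346,359)),("top",ft(288,256)));print("pad tri",c)
print("peg tri",tri(("wrist",f(122,402)),("top",ft(305,383))))
B=10
P=atz("wrist",f(346,359),B+115);print("pad",P)
g=atz("wrist",f(122,402),B+135.5)
r0=atz("wrist",f(508,362),B+113.5);r1=atz("wrist",f(573,360),B+113.5)
l0=atz("wrist",f(212,17),B+98);l1=atz("wrist",f(231,78),B+98)
for n,p in(("peg",g),("r0",r0),("r1",r1),("l0",l0),("l1",l1)):
  d=p-P;print(n,p,np.hypot(*d[:2]),np.degrees(np.arctan2(d[1],d[0])))
d=r1-r0;print(np.degrees(np.arctan2(d[1],d[0])));d=l0-l1;print(np.degrees(np.arctan2(d[1],d[0])))
print([atz("wrist",f(186,359),125)-atz("wrist",f(507,359),125)])
E
```

```text
pad tri (array([489.66684361,  50.85633303, 103.8674136 ]), np.float64(1.3014448924380337))
peg tri (array([431.82246827,  44.24863785, 128.99433435]), np.float64(0.4748595018627477))
pad [485.98922138  59.38142818 125.        ]
peg [431.81976907  52.10406169 145.5       ] 54.65610328458481 -172.34844213646187
r0 [526.74692635  61.81861365 123.5       ] 40.83050805573454 3.422036688977112
r1 [542.82249662  63.89432212 123.5       ] 57.01216875548826 4.5400932742140805
l0 [444.84972051 137.44191393 108.        ] 88.23773550926103 117.79016395130799
l1 [450.98800564 123.38227166 108.        ] 72.9465082721852 118.67366640538036
7.357432297793565
113.58555219548083
[array([-79.35943133,  -7.5656746 ,   0.        ])]
```

```bash
python3 - <<'E'
from h import *
s=bot.sense();p=s['position'];R=s['tool_rot']
print("tip proj",proj("wrist",p+R@[17,0,0]),proj("wrist",p+R@[17,0,-11]),proj("wrist",p+R@[17,0,11]))
K,Rc,t=cam("wrist");print("cam",-Rc.T@t,"axes\n",Rc.round(3), "in tool",R.T@(-Rc.T@t-p))
g=lambda u,v:((u+.5)/8-.5+225,(v+.5)/8-.5+175)
print("scene pad",atz("scene",g(310,195),125))
for n in("top","scene"):print(n,proj(n,[0,0,0]),[proj(n,[x,y,0]).round(1) for x,y in((85,85),(85,-85))])
# finger tip in scene
im=bot.read_camera("scene");cv2.imwrite("pics/s2.png",cv2.resize(im[130:270,190:370,::-1],None,fx=4,fy=4,interpolation=cv2.INTER_CUBIC))
print("tip in scene",proj("scene",p+R@[17,0,0]))
E
```

```text
tip proj [254.95660229 247.41077527] [254.95740544 230.35772019] [254.95583241 263.75737675]
cam [434.90644185 159.64313206 373.76786227] axes
 [[ 0.995  0.095  0.001]
 [ 0.09  -0.948  0.306]
 [ 0.03  -0.305 -0.952]] in tool [-125.40698735   -0.23380494  -77.78901056]
scene pad [483.63820454  55.10238823 125.        ]
top [244.69010226 333.70950494] [array([219.1, 308.5]), array([268.8, 307. ])]
scene [354.86560689 186.06381757] [array([353.8, 201.4]), array([325.7, 182.4])]
tip in scene [279.24019523 171.27907637]
```

View pics/s2.png

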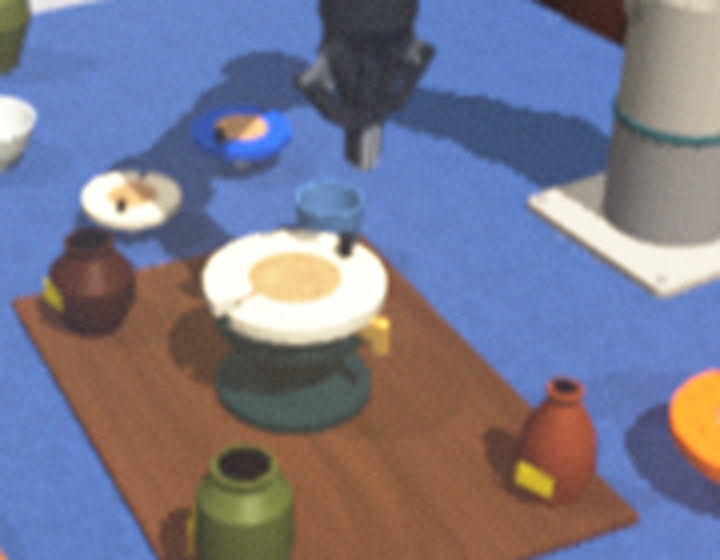

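The three cameras agree in x but differ by about ±4 mm in y. I'll use (485,55), which is close enough for pushing and pressing. The rotation itself I'll judge inside a single wrist image.

Call:
servo_tool --plan '[{"rot":[0,0,0],"translation":[0.2,-0.37,0],"hand":-1},{"rot":[0,0,0],"translation":[0.8,0,0],"hand":-1},{"rot":[0,0,0],"translation":[0.8,0,0],"hand":-1},{"rot":[0,0,0],"translation":[0.8,0,0],"hand":-1},{"rot":[0,0,0],"translation":[0.7,0,0],"hand":-1},{"rot":[0,0,0],"translation":[0.4,0,0],"hand":-1},{"rot":[0,0,0],"translation":[0.2,0,0],"hand":-1},{"rot":[0,0,0],"translation":[0,0,0],"hand":-1}]'

```text
time_s: 3.43
position: [432.9, 82.8, 149.8]
tool_rot: [[-0.002, 0.995, 0.099], [-0.0, 0.099, -0.995], [-1.0, -0.002, -0.0]]
wrist_force: [0.3, -0.0, -0.5]
grip_width: 0.1
```

```bash
python3 - <<'E'
from h import *
im=bot.read_camera("wrist");cv2.imwrite("pics/w3.png",im[:,:,::-1])
im=bot.read_camera("scene");cv2.imwrite("pics/s3.png",cv2.resize(im[150:240,220:320,::-1],None,fx=6,fy=6,interpolation=cv2.INTER_CUBIC))
E
```

```text
(no output)
```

View pics/w3.png

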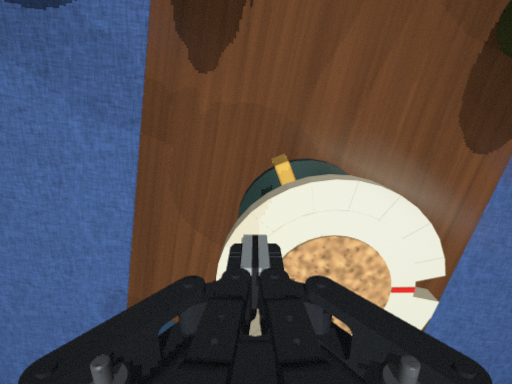

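View pics/s3.png

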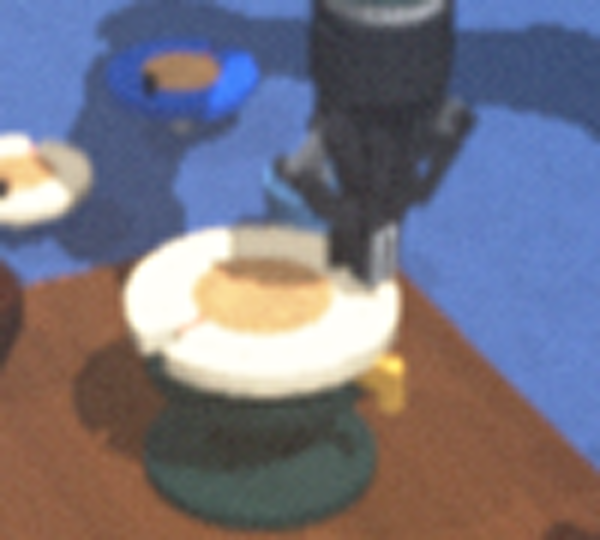

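The fingers are on the +y side of the peg, clear of the cork and of the plate. I'll advance gently until contact.

Call:
servo_tool --plan '[{"rot":[0,0,0],"translation":[0,0,0.12],"hand":-1},{"rot":[0,0,0],"translation":[0,0,0.12],"hand":-1},{"rot":[0,0,0],"translation":[0,0,0.08],"hand":-1},{"rot":[0,0,0],"translation":[0,0,0.08],"hand":-1}]'

```text
time_s: 3.87
position: [434.7, 71.5, 151.2]
tool_rot: [[0.001, 0.995, 0.096], [0.0, 0.096, -0.995], [-1.0, 0.001, -0.0]]
wrist_force: [0.2, -0.4, -0.6]
grip_width: -0.2
```

Call:
servo_tool --plan '[{"rot":[0,0,0],"translation":[0,0,0.06],"hand":-1},{"rot":[0,0,0],"translation":[0,0,0.06],"hand":-1}]'

```text
time_s: 4.03
position: [434.7, 68.6, 151.0]
tool_rot: [[0.0, 0.995, 0.097], [0.0, 0.097, -0.995], [-1.0, 0.0, -0.0]]
wrist_force: [-0.0, -0.0, -0.2]
grip_width: -0.0
```

Call:
servo_tool --plan '[{"rot":[0,0,0],"translation":[0,0,0.06],"hand":-1},{"rot":[0,0,0],"translation":[0,0,0.06],"hand":-1}]'

```text
time_s: 4.2
position: [435.0, 65.7, 150.8]
tool_rot: [[-0.0, 0.995, 0.097], [0.0, 0.097, -0.995], [-1.0, -0.0, -0.0]]
wrist_force: [-1.0, -0.6, 0.1]
grip_width: 0.0
```

Call:
servo_tool --plan '[{"rot":[0,0,0],"translation":[0,0,0.06],"hand":-1},{"rot":[0,0,0],"translation":[0,0,0.06],"hand":-1}]'

```text
time_s: 4.37
position: [435.2, 63.1, 150.8]
tool_rot: [[-0.0, 0.995, 0.097], [0.0, 0.097, -0.995], [-1.0, -0.0, -0.0]]
wrist_force: [0.6, 1.5, 0.0]
grip_width: 0.1
```

Call:
servo_tool --plan '[{"rot":[0,0,0],"translation":[0,0,0.06],"hand":-1},{"rot":[0,0,0],"translation":[0,0,0.06],"hand":-1}]'

```text
time_s: 4.53
position: [435.3, 60.2, 150.8]
tool_rot: [[-0.001, 0.995, 0.097], [0.0, 0.097, -0.995], [-1.0, -0.001, -0.0]]
wrist_force: [-1.0, 3.3, 0.4]
grip_width: -0.2
```

```bash
python3 - <<'E'
from h import *
for i in range(2):
  s=bot.sense();print(s['wrist_force'],s['position'])
  im=bot.read_camera("scene" if i else "wrist");cv2.imwrite(f"pics/x{i}.png",im[:,:,::-1])
a=cv2.imread("pics/x1.png")[150:240,220:320];cv2.imwrite("pics/s4.png",cv2.resize(a,None,fx=6,fy=6,interpolation=cv2.INTER_CUBIC))
a=cv2.imread("pics/x0.png")[130:330,200:450];cv2.imwrite("pics/w4.png",cv2.resize(a,None,fx=3,fy=3,interpolation=cv2.INTER_CUBIC))
E
```

```text
[-1.03598707  3.31009336  0.43223022] [435.30964909  60.16320395 150.76179089]
[-0.5903935   0.31074417  0.74904764] [435.33147073  59.76064519 150.76897866]
```

View pics/s4.png

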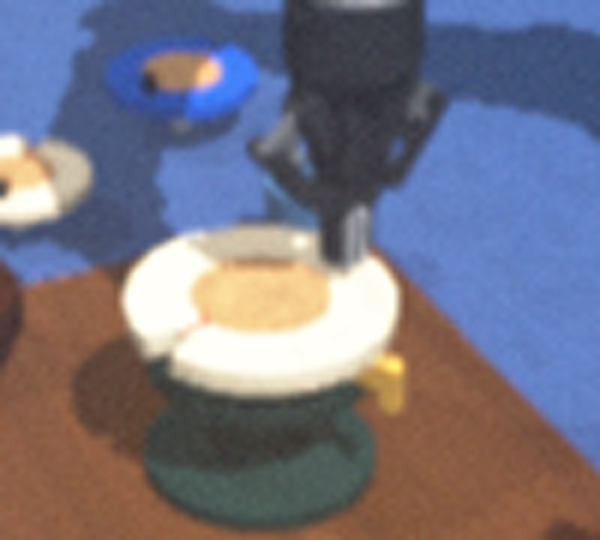

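View pics/w4.png

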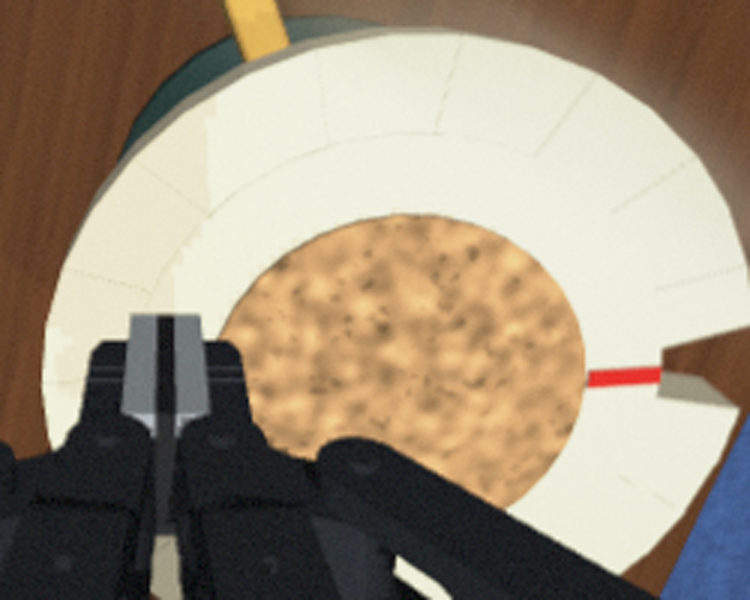

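Contact is made, with 3.3 N along +y and the top starting to turn. The contact point puts the axis at y≈51. Next I'll compute the arc.

```bash
cat > arc.py <<'E'
from h import *
def plan(C,phi0,phi1,n,r=55,off=18,z=None):
    s=bot.sense();p=s['position'][:2];R=s['tool_rot'];yaw=np.degrees(np.arctan2(R[1,2],R[0,2]))%360
    for i in range(1,n+1):
        ph=np.radians(phi0+(phi1-phi0)*i/n);e=np.array([np.cos(ph),np.sin(ph)]);t=np.array([-e[1],e[0]])
        q=C+r*e-off*t; ty=(np.degrees(ph)+90)%360
        d=q-p;a=np.radians(yaw);zz=np.array([np.cos(a),np.sin(a)]);yy=np.array([-zz[1],zz[0]])
        dy=(ty-yaw+180)%360-180
        print(i,q.round(1),"rotx %.2f y %.3f z %.3f"%(-np.radians(dy)/.1,d@yy/25,d@zz/25)); p=q;yaw=ty
E
python3 - <<'E'
from arc import *
plan(np.array([485,51.]),189.4,214.4,8)
E
```

```text
1 [427.4  56.6] rotx -1.22 y -0.327 z 0.094
2 [427.2  53.5] rotx -0.55 y -0.036 z 0.121
3 [427.1  50.3] rotx -0.55 y -0.036 z 0.121
4 [427.3  47.2] rotx -0.55 y -0.036 z 0.121
5 [427.5  44. ] rotx -0.55 y -0.036 z 0.121
6 [428.   40.9] rotx -0.55 y -0.036 z 0.121
7 [428.6  37.8] rotx -0.55 y -0.036 z 0.121
8 [429.4  34.8] rotx -0.55 y -0.036 z 0.121
```

Call:
servo_tool --plan '[{"rot":[-0.6,0,0],"translation":[0,-0.12,0.1],"hand":-1},{"rot":[-0.7,0,0],"translation":[0,-0.12,0.12],"hand":-1},{"rot":[-0.6,0,0],"translation":[0,-0.06,0.12],"hand":-1},{"rot":[-0.55,0,0],"translation":[0,-0.04,0.12],"hand":-1},{"rot":[-0.55,0,0],"translation":[0,-0.04,0.12],"hand":-1},{"rot":[-0.55,0,0],"translation":[0,-0.04,0.12],"hand":-1},{"rot":[-0.55,0,0],"translation":[0,-0.04,0.12],"hand":-1}]'

```text
time_s: 5.22
position: [430.5, 37.9, 150.8]
tool_rot: [[0.001, 0.873, 0.488], [0.0, 0.488, -0.873], [-1.0, 0.001, 0.0]]
wrist_force: [0.1, 0.8, -0.5]
grip_width: 0.2
```

```bash
python3 - <<'E'
from arc import *
s=bot.sense();p=s['position'];R=s['tool_rot'];print(p,s['wrist_force'])
d=p[:2]-[485,51];print(np.hypot(*d),np.degrees(np.arctan2(d[1],d[0]))%360,"zyaw-90",(np.degrees(np.arctan2(R[1,2],R[0,2]))-90)%360)
im=bot.read_camera("wrist");cv2.imwrite("pics/w5.png",im[:,:,::-1])
E
```

```text
[430.46771999  37.89247877 150.83972139] [ 0.10019807  0.77528416 -0.4572392 ]
56.0854408520736 193.51537624279842 zyaw-90 209.21981467098692
```

View pics/w5.png

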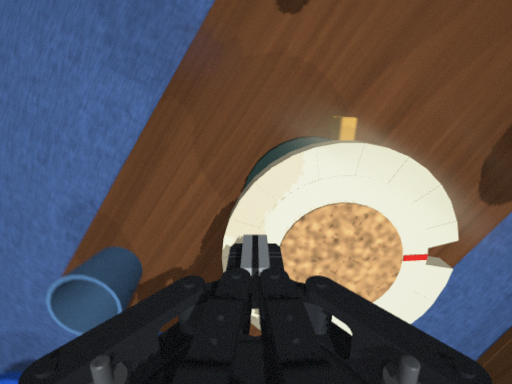

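The top is following: the notch stays at about (430,257) in the wrist frame while the lug moves toward it. I'll continue.

Call:
servo_tool --plan '[{"rot":[-0.55,0,0],"translation":[0,-0.04,0.12],"hand":-1},{"rot":[-0.55,0,0],"translation":[0,-0.04,0.12],"hand":-1},{"rot":[-0.55,0,0],"translation":[0,-0.04,0.12],"hand":-1},{"rot":[-0.55,0,0],"translation":[0,-0.04,0.12],"hand":-1},{"rot":[-0.55,0,0],"translation":[0,-0.04,0.12],"hand":-1},{"rot":[-0.55,0,0],"translation":[0,-0.04,0.12],"hand":-1},{"rot":[-0.55,0,0],"translation":[0,-0.04,0.12],"hand":-1},{"rot":[-0.55,0,0],"translation":[0,-0.04,0.12],"hand":-1}]'

```text
time_s: 5.93
position: [439.3, 14.6, 150.7]
tool_rot: [[-0.0, 0.583, 0.813], [0.0, 0.813, -0.583], [-1.0, -0.0, -0.0]]
wrist_force: [-1.0, 1.4, 0.2]
grip_width: 0.2
```

```bash
python3 - <<'E'
from arc import *
s=bot.sense();p=s['position'];R=s['tool_rot'];print(p,s['wrist_force'])
d=p[:2]-[485,51];print(np.hypot(*d),np.degrees(np.arctan2(d[1],d[0]))%360,"zyaw-90",(np.degrees(np.arctan2(R[1,2],R[0,2]))-90)%360)
im=bot.read_camera("wrist");cv2.imwrite("pics/w6.png",im[:,:,::-1])
E
```

```text
[439.25233683  14.64256899 150.74785073] [-0.96308861  1.40167813  0.24285724]
58.43553264393158 218.4755191342437 zyaw-90 234.35451961874418
```

View pics/w6.png

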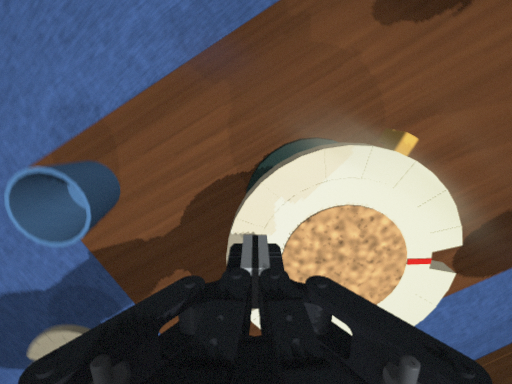

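Call:
servo_tool --plan '[{"rot":[-0.55,0,0],"translation":[0,-0.03,0.12],"hand":-1},{"rot":[-0.55,0,0],"translation":[0,-0.03,0.12],"hand":-1},{"rot":[-0.55,0,0],"translation":[0,-0.03,0.12],"hand":-1},{"rot":[-0.55,0,0],"translation":[0,-0.03,0.12],"hand":-1},{"rot":[-0.55,0,0],"translation":[0,-0.03,0.12],"hand":-1},{"rot":[-0.55,0,0],"translation":[0,-0.03,0.12],"hand":-1},{"rot":[-0.55,0,0],"translation":[0,-0.03,0.12],"hand":-1},{"rot":[-0.55,0,0],"translation":[0,-0.03,0.12],"hand":-1}]'

```text
time_s: 6.65
position: [457.9, -0.9, 150.6]
tool_rot: [[-0.002, 0.182, 0.983], [-0.0, 0.983, -0.182], [-1.0, -0.0, -0.001]]
wrist_force: [-1.4, -0.2, 0.7]
grip_width: -0.2
```

```bash
python3 - <<'E'
from arc import *
s=bot.sense();p=s['position'];R=s['tool_rot'];print(p,s['wrist_force'],s['q'])
d=p[:2]-[485,51];print(np.hypot(*d),np.degrees(np.arctan2(d[1],d[0]))%360,"zyaw-90",(np.degrees(np.arctan2(R[1,2],R[0,2]))-90)%360)
im=bot.read_camera("wrist");cv2.imwrite("pics/w7.png",im[:,:,::-1])
E
```

```text
[457.85560887  -0.8883107  150.64825383] [-1.3635388  -0.20975743  0.69865706] [-5.91875571e-02  2.98804831e+01 -4.72742925e+00  1.22091219e+02
  4.97557845e+00  2.82907065e+01  7.09471937e+01]
58.559497583701805 242.38453318183235 zyaw-90 259.4950192505929
```

View pics/w7.png

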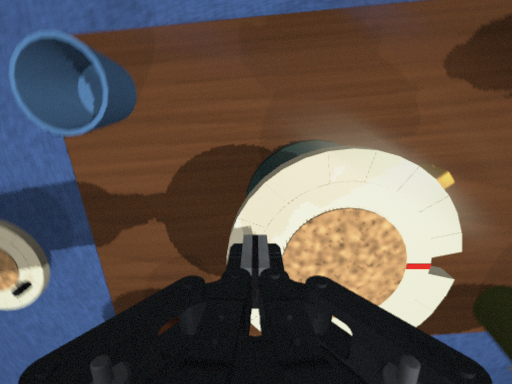

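Call:
servo_tool --plan '[{"rot":[-0.55,0,0],"translation":[0,-0.03,0.12],"hand":-1},{"rot":[-0.55,0,0],"translation":[0,-0.03,0.12],"hand":-1},{"rot":[-0.55,0,0],"translation":[0,-0.03,0.12],"hand":-1},{"rot":[-0.55,0,0],"translation":[0,-0.03,0.12],"hand":-1},{"rot":[-0.55,0,0],"translation":[0,-0.03,0.12],"hand":-1},{"rot":[-0.55,0,0],"translation":[0,-0.03,0.12],"hand":-1},{"rot":[-0.55,0,0],"translation":[0,-0.03,0.12],"hand":-1},{"rot":[0,0,0],"translation":[0,0,0],"hand":-1}]'

```text
time_s: 7.37
position: [479.2, -7.0, 150.6]
tool_rot: [[-0.001, -0.198, 0.98], [-0.0, 0.98, 0.198], [-1.0, -0.0, -0.001]]
wrist_force: [-0.9, -1.1, -0.3]
grip_width: 0.1
```

```bash
python3 - <<'E'
from arc import *
s=bot.sense();p=s['position'];R=s['tool_rot'];print(p,s['wrist_force'])
d=p[:2]-[485,51];print(np.hypot(*d),np.degrees(np.arctan2(d[1],d[0]))%360,"zyaw-90",(np.degrees(np.arctan2(R[1,2],R[0,2]))-90)%360)
im=bot.read_camera("wrist")[:,:,::-1];cv2.imwrite("pics/w8.png",im);cv2.imwrite("pics/w8c.png",cv2.resize(im[130:330,220:480],None,fx=3,fy=3,interpolation=cv2.INTER_CUBIC))
np.save("c8.npy",bot.camera_info("wrist"),allow_pickle=True)
E
```

```text
[479.20022389  -6.97835375 150.57736362] [-0.94111467 -1.054701   -0.33998029]
58.26771753619874 264.2875079739153 zyaw-90 281.4180196796676
```

View pics/w8c.png

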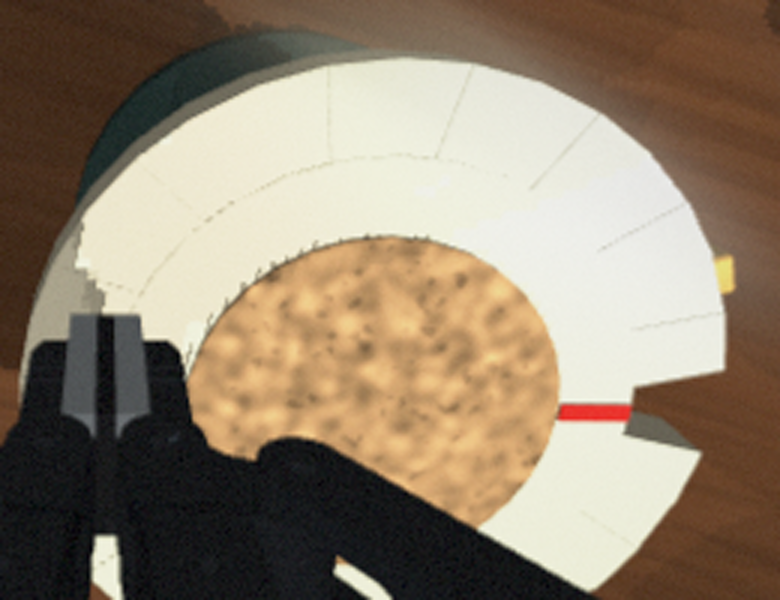

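```bash
python3 - <<'E'
from h import *
c=np.load("c8.npy",allow_pickle=True).item()
f=lambda x,y:(220+(x+.5)/3-.5,130+(y+.5)/3-.5)
A=lambda x,y,z:atz("wrist",f(x,y),z,c)[:2]
r0,r1=A(558,412,123.5),A(631,411,123.5);print(r0,r1,np.linalg.norm(r1-r0))
pr=A(559,395,125);pl=A(187,395,125);print("pad",pl,pr,np.linalg.norm(pl-pr),(pl+pr)/2)
ang=lambda d:np.degrees(np.arctan2(d[1],d[0]))
u=(r1-r0)/np.linalg.norm(r1-r0);C=r0-40*u;print("line ang",ang(u),"C",C)
for C in(C,np.array([485,51.]),np.array([486,57.])):
  l=A(734,273,108)-C;print(C,"notch",ang(r1-C),np.hypot(*(r1-C)),"lug",ang(l),np.hypot(*l))
E
```

```text
[478.59750244  91.82408562] [475.27457484 107.12818006] 15.660688189264302
pad [489.38218158  12.21261965] [473.89444682  89.40536703] 78.73112583427704 [481.6383142   50.80899334]
line ang 102.25029665229991 C [487.08481172  52.73488531]
[487.08481172  52.73488531] notch 102.25029665229988 55.66068818926429 lug 118.96812174760366 87.262052042911
[485.  51.] notch 99.83013558237054 56.96451958709655 lug 117.22946773547761 87.81058890489722
[486.  57.] notch 102.07691287193421 51.26274652553414 lug 119.73883007798004 83.01265965337441
```

Call:
servo_tool --plan '[{"rot":[-0.55,0,0],"translation":[0,-0.035,0.12],"hand":-1},{"rot":[-0.55,0,0],"translation":[0,-0.035,0.12],"hand":-1},{"rot":[-0.55,0,0],"translation":[0,-0.035,0.12],"hand":-1},{"rot":[-0.3,0,0],"translation":[0,-0.02,0.07],"hand":-1},{"rot":[-0.3,0,0],"translation":[0,-0.02,0.07],"hand":-1},{"rot":[0,0,0],"translation":[0,0,0],"hand":-1}]'

```text
time_s: 7.92
position: [492.3, -6.4, 150.7]
tool_rot: [[-0.0, -0.413, 0.911], [-0.0, 0.911, 0.413], [-1.0, 0.0, -0.0]]
wrist_force: [-0.4, -1.2, -0.6]
grip_width: -0.2
```

```bash
python3 - <<'E'
from arc import *
s=bot.sense();p=s['position'];R=s['tool_rot'];print(p,s['wrist_force'])
d=p[:2]-[485,51];print(np.hypot(*d),np.degrees(np.arctan2(d[1],d[0]))%360,"zyaw-90",(np.degrees(np.arctan2(R[1,2],R[0,2]))-90)%360)
im=bot.read_camera("wrist")[:,:,::-1];cv2.imwrite("pics/w9.png",im);cv2.imwrite("pics/w9c.png",cv2.resize(im[180:320,360:500],None,fx=5,fy=5,interpolation=cv2.INTER_CUBIC)[:600])
np.save("c9.npy",bot.camera_info("wrist"),allow_pickle=True)
E
```

```text
[492.26991838  -6.41089042 150.65071827] [-0.37219127 -1.19685299 -0.56465707]
57.8693533061531 277.21693087012596 zyaw-90 294.3893941235807
```

View pics/w9c.png

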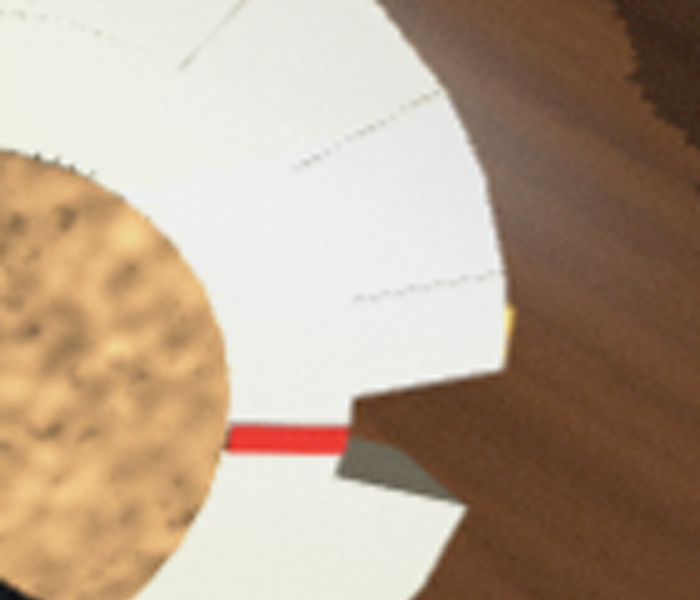

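```bash
python3 - <<'E'
from h import *
c=np.load("c9.npy",allow_pickle=True).item()
f=lambda x,y:(360+(x+.5)/5-.5,180+(y+.5)/5-.5)
A=lambda x,y,z:atz("wrist",f(x,y),z,c)[:2]
ang=lambda d:np.degrees(np.arctan2(d[1],d[0]))
r0,r1=A(230,439,123.5),A(348,440.5,123.5)
u=(r1-r0)/np.linalg.norm(r1-r0);C0=r0-40*u;print(np.linalg.norm(r1-r0),ang(u))
n0,n1=A(503,370,123.5),A(466,507,123.5);print("mouth",np.linalg.norm(n0-n1))
m=(n0+n1)/2
for C in(C0,np.array([485,51.])):
  l0=A(513,305,108)-C;l=A(513,331,108)-C;print(C,"notch",ang(r1-C),ang(m-C),"lug",ang(l0),ang(l),np.hypot(*l))
E
```

```text
15.293950377054655 113.52767612827935
mouth 20.340090544791206
[485.62105299  53.10605604] notch 113.52767612827937 113.8202532181263 lug 121.49476212818132 118.7868847589899 86.40301876953406
[485.  51.] notch 112.10993215918573 112.7298790881485 lug 120.42580362341951 117.77170337143079 87.96353909962703
```

Call:
servo_tool --plan '[{"rot":[-0.28,0,0],"translation":[0,-0.018,0.06],"hand":-1},{"rot":[-0.28,0,0],"translation":[0,-0.018,0.06],"hand":-1},{"rot":[-0.28,0,0],"translation":[0,-0.018,0.06],"hand":-1},{"rot":[0,0,0],"translation":[0,0,0],"hand":-1},{"rot":[0,0,0],"translation":[0,0,0],"hand":-1}]'

```text
time_s: 8.38
position: [497.4, -5.4, 150.8]
tool_rot: [[0.001, -0.488, 0.873], [0.0, 0.873, 0.488], [-1.0, 0.0, 0.001]]
wrist_force: [0.1, 0.7, -0.9]
grip_width: -0.1
```

```bash
python3 - <<'E'
from arc import *
s=bot.sense();p=s['position'];R=s['tool_rot'];print(p,s['wrist_force'])
d=p[:2]-[485,51];print(np.hypot(*d),np.degrees(np.arctan2(d[1],d[0]))%360,"zyaw-90",(np.degrees(np.arctan2(R[1,2],R[0,2]))-90)%360)
im=bot.read_camera("wrist")[:,:,::-1];cv2.imwrite("pics/w10.png",im);cv2.imwrite("pics/w10c.png",cv2.resize(im[200:320,380:500],None,fx=5,fy=5,interpolation=cv2.INTER_CUBIC)[:600])
np.save("c10.npy",bot.camera_info("wrist"),allow_pickle=True)
E
```

```text
[497.36800933  -5.37526714 150.84784736] [ 0.06689724  0.68190453 -0.9216886 ]
57.716015108326594 282.37392168893217 zyaw-90 299.2276330598263
```

View pics/w10c.png

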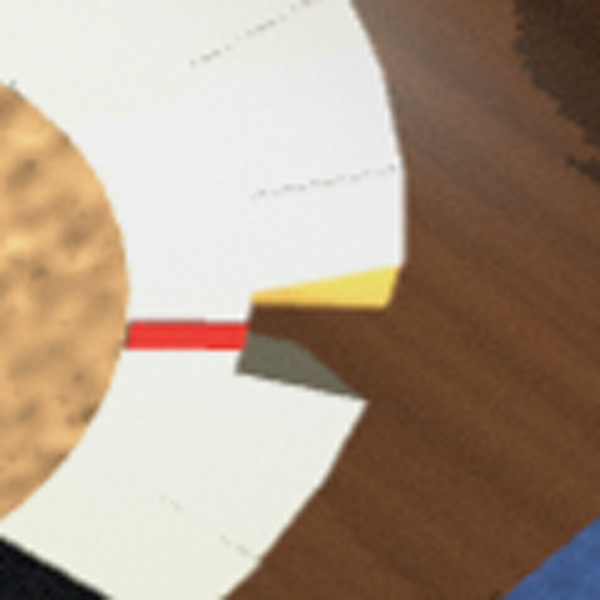

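```bash
python3 - <<'E'
from h import *
c=np.load("c10.npy",allow_pickle=True).item()
f=lambda x,y:(380+(x+.5)/5-.5,200+(y+.5)/5-.5)
A=lambda x,y,z:atz("wrist",f(x,y),z,c)[:2]
ang=lambda d:np.degrees(np.arctan2(d[1],d[0]))
r0,r1=A(128,335.5,123.5),A(247,336.5,123.5)
u=(r1-r0)/np.linalg.norm(r1-r0);w=np.array([-u[1],u[0]]);C0=r0-40*u;print(np.linalg.norm(r1-r0),ang(u),C0)
# offsets across notch, + = ccw
for nm,p in dict(n_up_in=(252,291,123.5),n_up_out=(403,266,123.5),n_lo_in=(236,373,123.5),n_lo_out=(368,402,123.5),nbot_in=(247,335,109.5),nbot_out=(300,348,109.5),lug_in=(255,303,108),lug_out=(388,306,108)).items():
  d=A(*p)-r0;print(nm,"rad %.1f tan %.1f"%(d@u+40,d@w))
E
```

```text
15.412346262739334 118.70291759282435 [485.54322977  53.07776712]
n_up_in rad 54.7 tan 6.7
n_up_out rad 73.1 tan 10.5
n_lo_in rad 55.1 tan -5.5
n_lo_out rad 73.4 tan -9.7
nbot_in rad 65.8 tan -8.6
nbot_out rad 73.7 tan -10.6
lug_in rad 66.9 tan -4.4
lug_out rad 85.8 tan -4.7
```

The lug is centred in the notch: its edge sits at −4.5 mm where −5 is ideal, and the notch walls are symmetric to about 0.5 mm. I'll back off, lift, and move over the centre.

Call:
servo_tool --plan '[{"rot":[0,0,0],"translation":[0,0,-0.15],"hand":-1},{"rot":[0,0,0],"translation":[0,0,-0.25],"hand":-1},{"rot":[0,0,0],"translation":[-0.7,0,0],"hand":-1},{"rot":[0,0,0],"translation":[-0.9,0,0],"hand":-1},{"rot":[0,0,0],"translation":[-0.4,0.74,0.36],"hand":-1},{"rot":[0,0,0],"translation":[0,0.75,0.37],"hand":-1},{"rot":[0,0,0],"translation":[0,0.75,0.37],"hand":-1},{"rot":[0,0,0],"translation":[0,0,0],"hand":-1}]'

```text
time_s: 9.1
position: [484.5, 56.3, 201.5]
tool_rot: [[0.002, -0.493, 0.87], [0.003, 0.87, 0.493], [-1.0, 0.002, 0.003]]
wrist_force: [0.1, -0.3, -0.0]
grip_width: 0.1
```

```bash
python3 - <<'E'
from arc import *
s=bot.sense();print(s['position'],s['wrist_force'])
im=bot.read_camera("wrist")[:,:,::-1];cv2.imwrite("pics/w11.png",im)
im=bot.read_camera("scene");cv2.imwrite("pics/s11.png",cv2.resize(im[130:240,210:330,::-1],None,fx=5,fy=5,interpolation=cv2.INTER_CUBIC))
im=bot.read_camera("top");cv2.imwrite("pics/t11.png",cv2.resize(im[130:260,150:320,::-1],None,fx=4,fy=4,interpolation=cv2.INTER_CUBIC))
E
```

```text
[484.4682302   56.29569975 201.50143643] [ 0.08866882 -0.26989944 -0.01894863]
```

View pics/w11.png

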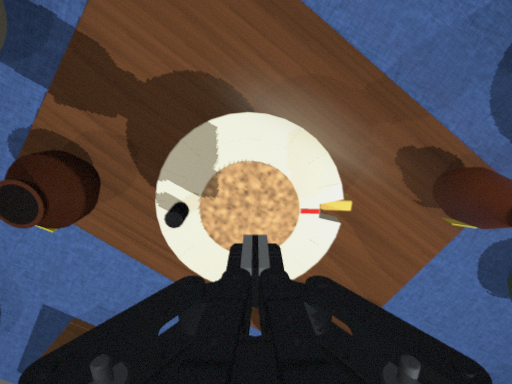

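View pics/s11.png

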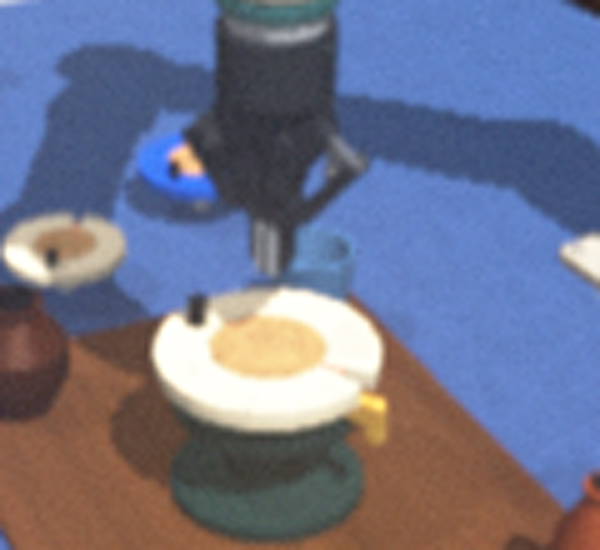

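View pics/t11.png

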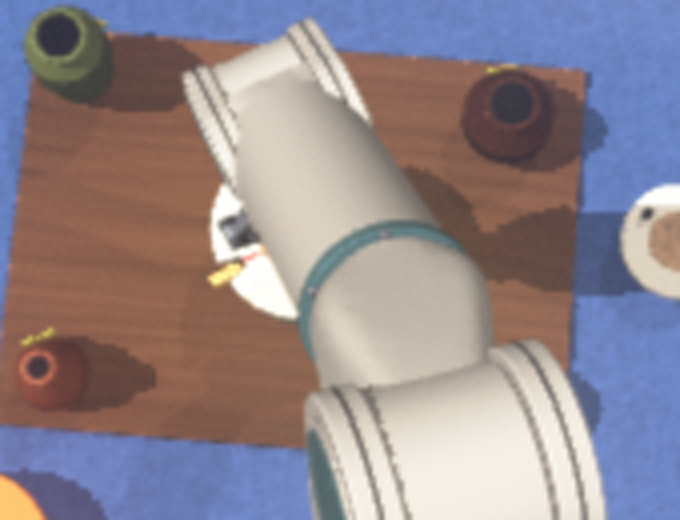

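```bash
python3 - <<'E'
import cv2
im=cv2.imread("pics/w11.png");cv2.imwrite("pics/w11c.png",cv2.resize(im[105:255,155:360],None,fx=3.9,fy=3.9,interpolation=cv2.INTER_CUBIC)[:600,:800])
cv2.imwrite("pics/w11d.png",cv2.resize(im[170:250,280:360],None,fx=7,fy=7,interpolation=cv2.INTER_CUBIC))
E
```

```text
(no output)
```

View pics/w11d.png

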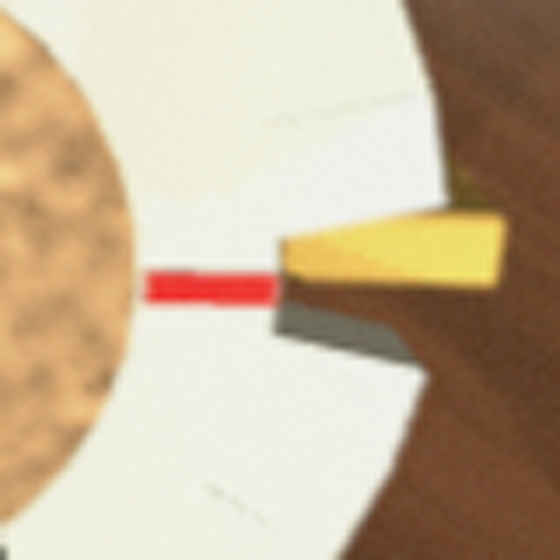

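View pics/w11c.png

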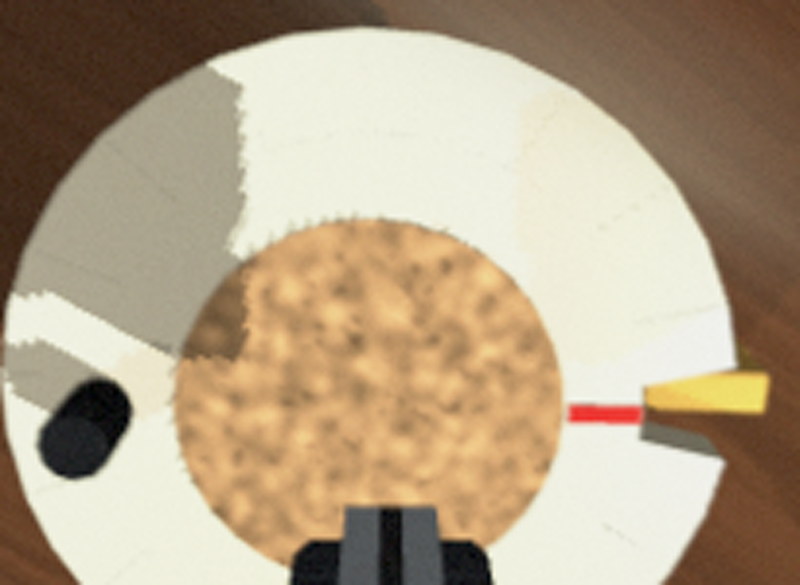

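```bash
python3 - <<'E'
from h import *
f=lambda x,y:(280+(x+.5)/7-.5,170+(y+.5)/7-.5)
A=lambda x,y,z:atz("wrist",f(x,y),z)[:2]
ang=lambda d:np.degrees(np.arctan2(d[1],d[0]))
r0,r1=A(145,287,123.5),A(278,289,123.5)
u=(r1-r0)/np.linalg.norm(r1-r0);w=np.array([-u[1],u[0]]);print(np.linalg.norm(r1-r0),ang(u),r0-40*u)
for nm,p in dict(n_up_in=(283,238,123.5),n_up_out=(445,205,123.5),n_lo_in=(274,333,123.5),n_lo_out=(428,373,123.5),lugo1=(508,213,108),lugo2=(499,288,108),lug_in=(290,280,108)).items():
  d=A(*p)-r0;print(nm,"rad %.1f tan %.1f"%(d@u+40,d@w))
g=lambda x,y:(155+(x+.5)/3.9-.5,105+(y+.5)/3.9-.5)
a,b=[atz("wrist",g(*q),125)[:2] for q in((177,405),(563,405))];print("pad",(a+b)/2,np.linalg.norm(a-b))
s=bot.sense();print(s['position'],s['tool_rot'].round(3))
E
```

```text
15.215039924239065 118.34245483175752 [484.89183814  46.64679103]
n_up_in rad 55.2 tan 6.2
n_up_out rad 73.1 tan 10.4
n_lo_in rad 55.2 tan -5.4
n_lo_out rad 73.5 tan -10.1
lugo1 rad 86.3 tan 4.4
lugo2 rad 86.4 tan -5.3
lug_in rad 60.6 tan -4.7
pad [483.69904999  45.28331866] 78.43209141565119
[484.39816476  51.23515042 200.75493332] [[-0.    -0.488  0.873]
 [-0.001  0.873  0.488]
 [-1.    -0.    -0.001]]
```

The lug spans −5.3…+4.4 mm within notch walls at ±5.8…±10, so it is centred. Now I'll press down.

Call:
servo_tool --plan '[{"rot":[0,0,0],"translation":[0.7,0,0],"hand":-1},{"rot":[0,0,0],"translation":[0.7,0,0],"hand":-1},{"rot":[0,0,0],"translation":[0.4,0,0],"hand":-1},{"rot":[0,0,0],"translation":[0.2,0,0],"hand":-1},{"rot":[0,0,0],"translation":[0.1,0,0],"hand":-1},{"rot":[0,0,0],"translation":[0,0,0],"hand":-1}]'

```text
time_s: 9.75
position: [484.7, 51.4, 148.0]
tool_rot: [[-0.001, -0.488, 0.873], [-0.0, 0.873, 0.488], [-1.0, 0.0, -0.001]]
wrist_force: [0.5, 0.6, 0.1]
grip_width: -0.0
```

Call:
servo_tool --plan '[{"rot":[0,0,0],"translation":[0.08,0,0],"hand":-1},{"rot":[0,0,0],"translation":[0.06,0,0],"hand":-1},{"rot":[0,0,0],"translation":[0,0,0],"hand":-1}]'

```text
time_s: 10.0
position: [485.0, 51.8, 145.0]
tool_rot: [[0.001, -0.488, 0.873], [0.0, 0.873, 0.488], [-1.0, -0.0, 0.0]]
wrist_force: [-0.4, 0.5, 0.3]
grip_width: 0.2
```

Call:
servo_tool --plan '[{"rot":[0,0,0],"translation":[0.04,0,0],"hand":-1},{"rot":[0,0,0],"translation":[0.04,0,0],"hand":-1},{"rot":[0,0,0],"translation":[0,0,0],"hand":-1}]'

```text
time_s: 10.25
position: [484.8, 51.8, 142.8]
tool_rot: [[0.0, -0.488, 0.873], [-0.0, 0.873, 0.488], [-1.0, -0.0, 0.0]]
wrist_force: [-0.0, 0.3, -0.3]
grip_width: -0.2
```

Call:
servo_tool --plan '[{"rot":[0,0,0],"translation":[0.04,0,0],"hand":-1},{"rot":[0,0,0],"translation":[0.04,0,0],"hand":-1},{"rot":[0,0,0],"translation":[0,0,0],"hand":-1}]'

```text
time_s: 10.5
position: [484.9, 51.9, 141.1]
tool_rot: [[0.0, -0.488, 0.873], [-0.0, 0.873, 0.488], [-1.0, -0.0, 0.0]]
wrist_force: [-0.2, 0.2, 4.0]
grip_width: -0.4
```

Call:
servo_tool --plan '[{"rot":[0,0,0],"translation":[0.04,0,0],"hand":-1},{"rot":[0,0,0],"translation":[0.04,0,0],"hand":-1},{"rot":[0,0,0],"translation":[0,0,0],"hand":-1}]'

```text
time_s: 10.75
position: [485.0, 51.9, 139.1]
tool_rot: [[0.0, -0.488, 0.873], [-0.0, 0.873, 0.488], [-1.0, -0.0, 0.0]]
wrist_force: [-0.8, 0.4, 4.6]
grip_width: -0.1
```

Call:
servo_tool --plan '[{"rot":[0,0,0],"translation":[0.04,0,0],"hand":-1},{"rot":[0,0,0],"translation":[0.04,0,0],"hand":-1},{"rot":[0,0,0],"translation":[0,0,0],"hand":-1}]'

```text
time_s: 11.0
position: [484.9, 51.9, 137.1]
tool_rot: [[0.0, -0.488, 0.873], [-0.0, 0.873, 0.488], [-1.0, -0.0, 0.0]]
wrist_force: [-0.8, -0.4, 4.2]
grip_width: -0.0
```

Call:
servo_tool --plan '[{"rot":[0,0,0],"translation":[0.04,0,0],"hand":-1},{"rot":[0,0,0],"translation":[0.04,0,0],"hand":-1},{"rot":[0,0,0],"translation":[0,0,0],"hand":-1}]'

```text
time_s: 11.25
position: [485.0, 51.8, 135.2]
tool_rot: [[0.0, -0.488, 0.873], [-0.0, 0.873, 0.488], [-1.0, -0.0, 0.0]]
wrist_force: [-1.3, -0.4, 5.5]
grip_width: 0.1
```

Call:
servo_tool --plan '[{"rot":[0,0,0],"translation":[0.03,0,0],"hand":-1},{"rot":[0,0,0],"translation":[0,0,0],"hand":-1}]'

```text
time_s: 11.42
position: [485.0, 51.9, 134.6]
tool_rot: [[0.001, -0.488, 0.873], [-0.0, 0.873, 0.488], [-1.0, -0.0, 0.0]]
wrist_force: [-1.5, 0.3, 7.1]
grip_width: -0.0
```

Call:
servo_tool --plan '[{"rot":[0,0,0],"translation":[0.02,0,0],"hand":-1},{"rot":[0,0,0],"translation":[0,0,0],"hand":-1}]'

```text
time_s: 11.58
position: [485.0, 51.9, 134.5]
tool_rot: [[0.001, -0.488, 0.873], [-0.0, 0.873, 0.488], [-1.0, -0.001, 0.0]]
wrist_force: [-3.1, 0.4, 12.3]
grip_width: -0.1
```

Call:
servo_tool --plan '[{"rot":[0,0,0],"translation":[0.01,0,0],"hand":-1},{"rot":[0,0,0],"translation":[0,0,0],"hand":-1},{"rot":[0,0,0],"translation":[0,0,0],"hand":-1}]'

```text
time_s: 11.83
position: [484.9, 51.9, 134.5]
tool_rot: [[0.001, -0.488, 0.873], [-0.0, 0.873, 0.488], [-1.0, -0.001, 0.001]]
wrist_force: [-3.6, -0.1, 14.1]
grip_width: -0.3
```

Call:
servo_tool --plan '[{"rot":[0,0,0],"translation":[-0.1,0,0],"hand":-1},{"rot":[0,0,0],"translation":[-0.4,0,0],"hand":-1},{"rot":[0,0,0],"translation":[-0.8,0,0],"hand":-1},{"rot":[0,0,0],"translation":[-0.9,0,0],"hand":-1},{"rot":[0,0,0],"translation":[-0.6,0,0],"hand":-1},{"rot":[0,0,0],"translation":[0,0,0],"hand":-1}]'

```text
time_s: 12.33
position: [486.8, 52.3, 206.4]
tool_rot: [[0.006, -0.488, 0.873], [0.001, 0.873, 0.488], [-1.0, -0.002, 0.006]]
wrist_force: [-0.2, 0.4, 0.2]
grip_width: -0.0
```

```bash
python3 - <<'E'
from arc import *
s=bot.sense();print(s['position'],s['wrist_force'])
im=bot.read_camera("wrist")[:,:,::-1];cv2.imwrite("pics/w12.png",im)
cv2.imwrite("pics/w12c.png",cv2.resize(im[105:255,155:360],None,fx=3.9,fy=3.9,interpolation=cv2.INTER_CUBIC)[:600,:800])
np.save("c12.npy",bot.camera_info("wrist"),allow_pickle=True)
im=bot.read_camera("scene");cv2.imwrite("pics/s12.png",cv2.resize(im[160:250,220:320,::-1],None,fx=6,fy=6,interpolation=cv2.INTER_CUBIC))
E
```

```text
[486.78998393  52.26120537 206.43192243] [-0.17103249  0.39300912  0.24402525]
```

View pics/w12c.png

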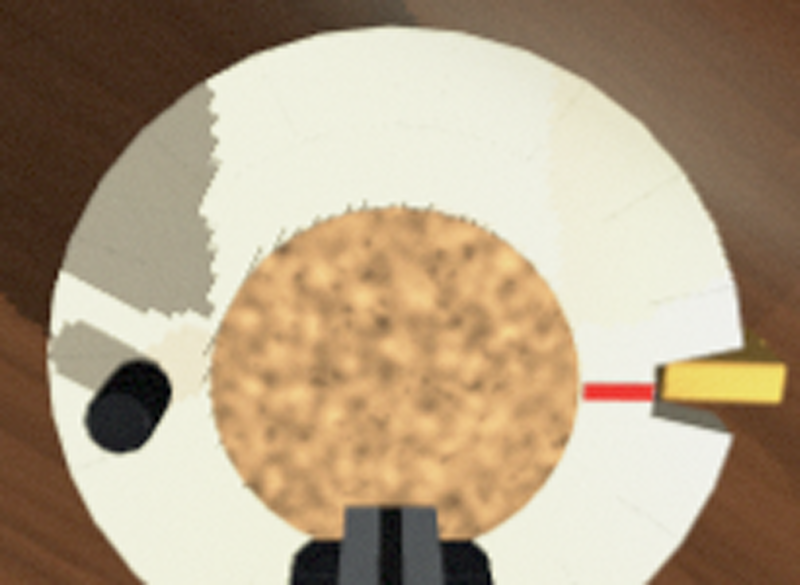

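View pics/s12.png

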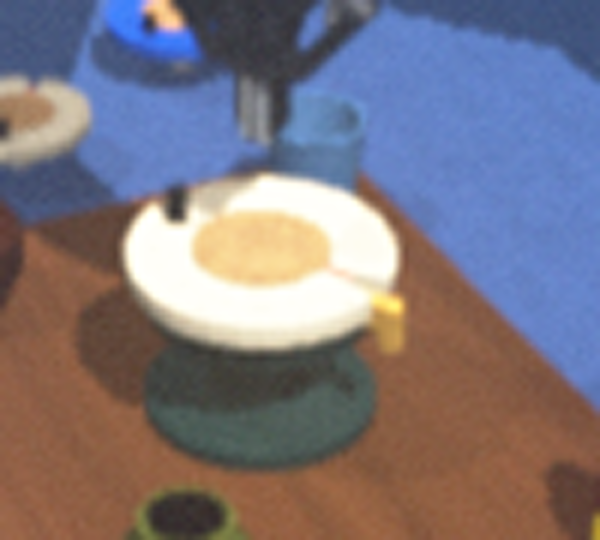

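The lug is now inside the notch, with its whole width visible between the notch walls. I'll clear the arm and check the height and level.

Call:
servo_tool --plan '[{"rot":[0,0,0],"translation":[-0.9,0,0],"hand":-1},{"rot":[0,0,0],"translation":[-0.9,0.4,0.2],"hand":-1},{"rot":[0,0,0],"translation":[0,0.8,0.45],"hand":-1},{"rot":[0,0,0],"translation":[0,0.8,0.45],"hand":-1},{"rot":[0,0,0],"translation":[0,0.8,0.45],"hand":-1},{"rot":[0,0,0],"translation":[0,0.8,0.45],"hand":-1},{"rot":[0,0,0],"translation":[0,0.8,0.45],"hand":-1},{"rot":[0,0,0],"translation":[0,0.8,0.45],"hand":-1}]'

```text
time_s: 13.1
position: [483.8, 201.4, 247.1]
tool_rot: [[-0.002, -0.488, 0.873], [-0.001, 0.873, 0.488], [-1.0, 0.0, -0.003]]
wrist_force: [-0.6, 0.0, -1.2]
grip_width: -0.1
```

Call:
servo_tool --plan '[{"rot":[0,0,0],"translation":[0,0.8,0.45],"hand":-1},{"rot":[0,0,0],"translation":[0,0.8,0.45],"hand":-1},{"rot":[0,0,0],"translation":[0,0.8,0.45],"hand":-1},{"rot":[0,0,0],"translation":[0,0.8,0.45],"hand":-1},{"rot":[0,0,0],"translation":[0,0,0],"hand":-1}]'

```text
time_s: 13.52
position: [483.1, 298.1, 247.2]
tool_rot: [[-0.002, -0.494, 0.87], [0.004, 0.87, 0.494], [-1.0, 0.004, 0.0]]
wrist_force: [-0.3, 1.1, -0.8]
grip_width: 0.0
```

```bash
python3 - <<'E'
from arc import *
s=bot.sense();print(s['time_s'],s['position'],s['wrist_force'])
im=bot.read_camera("scene")[:,:,::-1];cv2.imwrite("pics/s13.png",im);cv2.imwrite("pics/s13c.png",cv2.resize(im[175:245,225:305],None,fx=8,fy=8,interpolation=cv2.INTER_CUBIC))
im2=bot.read_camera("top")[:,:,::-1];cv2.imwrite("pics/t13.png",im2)
s0=cv2.imread("pics/scene0.png")
def fit(im):
    hsv=im.astype(int);m=(im.min(2)>150).astype(np.uint8);m[:175]=0;m[240:]=0;m[:,:235]=0;m[:,295:]=0
    # include pad
    cs=max(cv2.findContours(m,cv2.RETR_EXTERNAL,cv2.CHAIN_APPROX_NONE)[0],key=cv2.contourArea)
    h=cv2.convexHull(cs);return cv2.boundingRect(h),cv2.minEnclosingCircle(h)
print(fit(s0),fit(im))
# upper-rim edge profile: subpixel row at each column where gradient strongest
def prof(im,c):
    g=cv2.GaussianBlur(im,(3,3),0).astype(float)
    out=[]
    for x in c:
        col=g[180:196,x,0]*0+g[180:196,x,2];th=140;i=np.argmax(col>th);out.append(180+i-(col[i]-th)/(col[i]-col[i-1]+1e-9))
    return np.array(out)
c=list(range(248,272,2));print((prof(im,c)-prof(s0,c)).round(2))
for P in([485,51,125],[485,126,123.5],[410,51,123.5],[560,51,123.5],[485,-24,123.5]):
  P=np.array(P,float);print(proj("scene",P),proj("scene",P-[0,0,7.5])-proj("scene",P))
E
```

```text
13.5167 [483.08273419 298.12320675 247.20298099] [-0.29192475  1.13090433 -0.77879695]
((241, 187, 46, 29), ((263.4444580078125, 200.0), 22.644163131713867)) ((241, 195, 39, 23), ((260.0, 204.5), 19.780139923095703))
[-11.   -11.88   3.53   2.97   2.78   2.98   2.96   2.75   2.76   3.05
   3.13   2.43]
[262.31847047 198.47804571] [-0.02856943  1.88343726]
[274.62896199 209.75377618] [-0.06898656  1.92922628]
[280.92246838 192.84402174] [-0.0831867   1.85318657]
[242.74679433 205.17618286] [0.03190659 1.90955517]
[250.99562922 188.84160126] [0.00572307 1.83435308]
```

View pics/s13c.png

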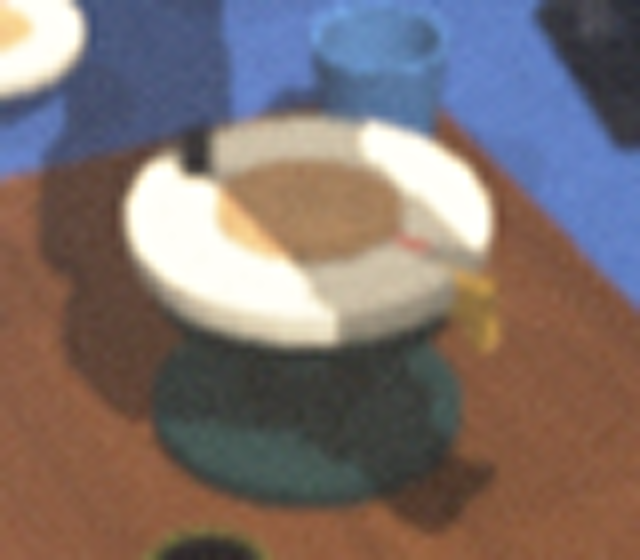

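View pics/t13.png

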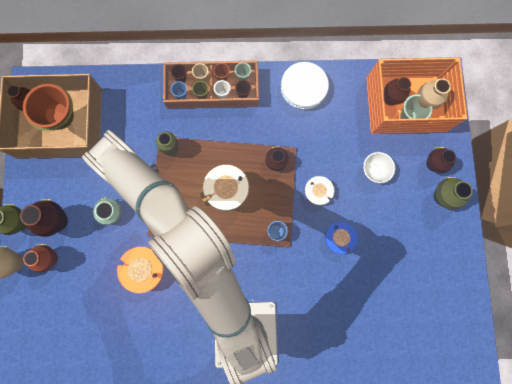

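The rim dropped about 2.1 px in the scene camera at front and back, against 1.9 px predicted for 7.5 mm, so the top is home and level. The jar, vase and cup are where they started, and the hand is clear. Handing in.

```bash
python3 -c "
from bench import bot
print(bot.sign_off())"
```

```text
the job is handed in; nothing more can be done
None
```

The cream top is turned so its notch sits over the brass lug, and it is pressed fully home. The job was handed in at about 13.6 s of the 58 s allowed, with the hand clear at z 247 and about 250 mm to the side.

- **Turning:** I pushed the black peg with the shut fingertips and turned the top about 113° anticlockwise, reading at most about 3.5 N. Before pressing, the lug was centred in the notch to about 0.5 mm.
- **Pressing:** I pressed the cork pad near its centre. It sank at about 4–7 N over about 7.5 mm, then stopped hard, and I stopped at 14 N. The sinking force read a little below the stated 6–10 N.
- **Home and level:** The close wrist view shows the lug inside the notch. The rim dropped about 2.1 px at front and back in the scene camera, against 1.9 px expected for 7.5 mm.
- **Bystanders:** The jar, vase, cup and bowl look unmoved in the top view. The arm hid the rust bottle there, so I did not check it in the final pictures. The fingers never went near it, and no unexpected forces appeared.
- **Disagreement:** The cameras differed by about ±4 mm on the axis position in y. The contact point with the peg and a wrist view from another angle settled it.

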